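Refill the chopstick jar behind the pepper mill

ROBOT

A 6-joint arm with a two-finger parallel gripper is mounted at the origin on the work surface. World frame = base frame: x ahead of the robot, y to its left, z up, the work surface at z = 0. Lengths are in m, angles in degrees, forces in N, time in s.
With the tool pointing down it reaches from about 0.325 to 0.85 m from the base axis. Payload 15.5 kg.
Tool frame: the origin (TCP) lies at the very end of the fingers, on their centre line; the grasp point (between the pads) lies arm.grip_depth behind it (arm.grip_depth is the distance from the TCP to the grasp point, in m); z points along the fingers, y is the direction in which the jaws open and shut (so a half turn about z gives the same grasp; the last joint's range is limited). The gripper opens to 91 mm and grips with 3 to 60 N. Pads are 32 mm wide; open, the fingers measure 118 mm over their backs; the gripper's body (76 mm by 178 mm) begins 60 mm behind the grasp point.
Start: joints at [58.642, 28.281, 77.091, -0, 74.628, -5.472], TCP at [0.273, 0.562, 0.214] pointing down, gripper open.
Joint ranges: [-166.48, 166.48], [-47.26, 123.95], [12.59, 153.08], [-70.14, 250.14], [6.76, 159.57], [-176.63, 176.63]. Speed limits (degrees/s): [108.29, 108.29, 147.25, 172.46, 172.46, 172.46].

INTERFACE

Orientations are given as a 3x3 rotation matrix whose columns are the frame's x, y, z axes.
In Python, from rig import arm gives the robot as it stands. Calls block until the motion is done:
- arm.move_to(position, orientation): joint-space move of the TCP to a pose.
- arm.move_l(position, orientation=None, feed=0.15): straight line of the TCP; orientation=None keeps the orientation; feed is the mean speed in m/s.
- arm.move_joints(angles): joint-space move.
- arm.grip(opening): finger opening in m; the grip force is fixed at half the most; returns when the fingers have stopped.
- arm.sleep(seconds).
- arm.solve_ik(position, orientation): joint angles nearest the present ones, or None.
- arm.snapshot(name): name is "side" or "top"; returns the picture (384x512x3 uint8, red, green, blue); there is no depth.
- arm.get_calibration(name): a dict with "intrinsics" (3x3 intrinsics, pixels), "k1" (the pictures are not rectified: a ray, as slopes to the right and down, at radius r is drawn at 1 + k1 r^2 times it, then the intrinsics apply), "cam_to_world" (4x4, takes a point from camera to world coordinates). Camera axes: x right, y down, z forward; pixel columns grow to the right and rows downward; lengths in m; the calibration is good to about 2 mm. A picture is of the moment at which its call begins. get_calibration takes no time and is no camera call.
A pose or a line that the arm cannot do raises arm.Unreachable and nothing moves.
- arm.sign_off(): hands the job in, once; it reports no verdict.
Readings, each from a call of its own:
- arm.current_t(): time.
- arm.current_joint_positions(): joint angles.
- arm.current_dq(): joint speeds.
- arm.current_tau(): joint torques, N m.
- arm.current_ee_pos(): TCP position.
- arm.current_tool_rot(): TCP orientation.
- arm.current_force(): force on the tool from outside, world axes, zero at the start.
- arm.current_torque(): the same for the moment, N m.
- arm.current_width(): finger opening in m.
Only numpy, scipy, OpenCV 4.12 (cv2) and the standard library are available. Lean on these libraries where they do the work, as an engineer would, in place of code of your own. Each camera call takes 0.05 s, during which the arm holds its last target.

TASK

Fill the chopstick jar: set the pepper mill that stands in front of the rack aside on the table, clear of its coaster and always upright, then feed the two plain wooden chopstick pairs from the rack one at a time through the jar's narrow neck, tips down to the bottom. Afterwards stand the mill back wholly on its coaster. Leave the black chopsticks in the rack and the jar standing where it is, and do not disturb the other things on the table.

Things in the scene. Friction and masses are not known exactly. Their poses are not given: they have to be found in the camera images.
- rack_ref (a point): Wooden chopstick rack, fixed. Point on the upper face of its flat base, 6 mm above the table (base 125 mm in x, 190 mm in y, its middle 20 mm to +x of this point). z up; -x is the rack's front, where mill and coaster stand; y runs along its three side-by-side channels, 62 mm apart. The sticks rise towards its -x side, leaning 30 degrees from vertical.
- rack_foot (a point): Foot of the rack's middle channel, where a stick's tip rests, 22 mm above the table; axes as the rack's. A sloping board under the sticks carries their lower 110 mm; the upper 75 mm juts out free. Each channel has low ribs beside the stick (12 mm high, 24 mm apart, up to 95 mm from the tip) and a 12 mm lip at the foot. A stick can be lifted out straight up.
- mill_mid (a point): Dark wooden pepper mill, 210 mm tall, loose, 0.2 to 0.4 kg, standing at the start on the coaster in front of the rack. Point on its axis half-way up (105 mm above its underside); z along its axis, up. Foot 54 mm across; its head, between 124 and 185 mm above the underside, is a 45 mm cylinder good to grip; waist 38 mm.
- coaster_top (a point): Round cork coaster, 82 mm across, 4 mm thick, fixed: the mill's place. Point at the centre of its upper face.
- jar_mouth (a point): Blue ceramic jar with a narrow neck, loose, about 0.8 kg, 135 mm high, widest 108 mm. Point at the centre of its mouth, level with the rim. The neck is a straight round hole 48 mm across for 20 mm below the rim (outside 58 mm), then the jar widens inside. z up.
- jar_floor (a point): Centre of the jar's inner floor, 8 mm above its underside and 127 mm below the rim; the floor inside is about 78 mm across.
- jar: The same jar: origin at the centre of its underside.
- mill: The same mill: origin at the centre of its underside, z up its axis.
- stick0_mid (a point): Plain pale unsplit pair of disposable wooden chopsticks (one rigid piece) with a red paper band, 185 mm long, 16 mm wide, 8 mm thick, 20 g, loose, leaning 30 degrees from vertical in the rack at the start. Point at its centre; z along its length from the tips to the thick end (92.5 mm each way), x across its 8 mm thickness, y across its 16 mm width.
- stick0_tip (a point): The tip end of the same chopstick pair: centre of its end face, lower end at the start; axes as at its centre.
- stick0: The same chopstick pair: origin at its tip end.
- stick1_mid (a point): Plain pale unsplit pair of disposable wooden chopsticks (one rigid piece) with a red paper band, 185 mm long, 16 mm wide, 8 mm thick, 20 g, loose, leaning 30 degrees from vertical in the rack at the start. Point at its centre; z along its length from the tips to the thick end (92.5 mm each way), x across its 8 mm thickness, y across its 16 mm width.
- stick1_tip (a point): The tip end of the same chopstick pair: centre of its end face, lower end at the start; axes as at its centre.
- stick1: The same chopstick pair: origin at its tip end.
- black_mid (a point): Black lacquered chopstick pair with a brass band, same size and shape as the plain pairs, in one of the rack's three channels; stays in the rack. Loose. Point at its centre, axes as for the plain pairs.
- red_shaker_mid (a point): Shaker with a red cap, 44 mm across, 102 mm tall, beside the rack. A loose bystander, to be left alone. Point at its centre, half-way up.
- blue_shaker_mid (a point): Shaker with a blue cap, 44 mm across, 102 mm tall, by the jar. A loose bystander, to be left alone. Point at its centre, half-way up.
- orange_shaker_mid (a point): Shaker with an orange cap, 44 mm across, 102 mm tall. A loose bystander, to be left alone. Point at its centre, half-way up.
- flake_can_mid (a point): Glass can with a perforated steel lid, 80 mm across, 97 mm tall. A loose bystander, to be left alone. Point at its centre, half-way up.
- salt_pot_mid (a point): Small white pot with a clear lid, 58 mm across, 59 mm tall. A loose bystander, to be left alone. Point at its centre, half-way up. (Besides the listed things, fixed goods up to 210 mm tall - sauce pots, tray, napkins, bowls, jug, cups, box - stand beyond x = 0.75 or beyond 0.5 m to either side.)
There are look-alikes about, which are no part of the job. Leave any turquoise look-alike of the stick1 alone.

How it is judged:
By the outcome, as a careful person would: the job done as asked, in the order asked, and still so for the second after the job is handed in, with the robot touching nothing.
It also fails if it takes over 72 s, if anything falls off the work surface, if the arm or the gripper's body presses on something with over 40 N, if the wrist force passes 120 N, or if a joint passes its speed limit or range.

## Working session

There is one attempt and no reset: what is moved stays moved. The work goes in short steps, each a Python script; the robot and the scene stay as the last script left them, time stands still between calls to the robot, and variables do not carry over. Pictures are saved under pics/ and viewed, and the job is handed in when it is done.

```bash
ls -la; mkdir -p pics
python3 - <<'E'
from rig import arm
import cv2
for n in ("side","top"):
    im=arm.snapshot(n); cv2.imwrite(f"pics/{n}0.png",cv2.resize(im[:,:,::-1],(800,600),interpolation=cv2.INTER_CUBIC)); cv2.imwrite(f"pics/{n}0_raw.png",im[:,:,::-1])
    print(n,arm.get_calibration(n))
print(arm.grip_depth,arm.current_t(),arm.current_width())
print(arm.current_tool_rot())
E
```

```text
total 12
drwxr-xr-x  3 agent agent 4096 Dec  6 14:17 .
drwxr-xr-x 23 root  root  4096 Dec  6 14:17 ..
drwxr-xr-x  2 agent agent 4096 Dec  6 14:17 pics
side {'intrinsics': array([[485.44462593,   0.        , 259.00960223],
       [  0.        , 485.44462593, 187.67174476],
       [  0.        ,   0.        ,   1.        ]]), 'k1': -0.05378782064705356, 'cam_to_world': array([[ 0.79218402, -0.37658958,  0.48023408, -0.28679865],
       [-0.61005096, -0.51031594,  0.60614805, -0.90446754],
       [ 0.01680207, -0.77314806, -0.63400297,  1.08273267],
       [ 0.        ,  0.        ,  0.        ,  1.        ]])}
top {'intrinsics': array([[441.29896037,   0.        , 252.25684372],
       [  0.        , 441.29896037, 190.06219869],
       [  0.        ,   0.        ,   1.        ]]), 'k1': 0.049286049763071826, 'cam_to_world': array([[ 3.36329245e-02, -9.77726543e-01,  2.07170540e-01,
         2.21075998e-01],
       [-9.99433609e-01, -3.31378171e-02,  5.86063879e-03,
         2.00580731e-02],
       [ 1.13507737e-03, -2.07250311e-01, -9.78287289e-01,
         1.39707584e+00],
       [ 0.00000000e+00,  0.00000000e+00,  0.00000000e+00,
         1.00000000e+00]])}
0.0188 0.1 0.09132456327716365
[[-8.99685108e-01  4.36539073e-01 -5.87481799e-04]
 [ 4.36539455e-01  8.99684593e-01 -9.68016722e-04]
 [ 1.05971201e-04 -1.12736921e-03 -9.99999359e-01]]
```

View pics/side0.png

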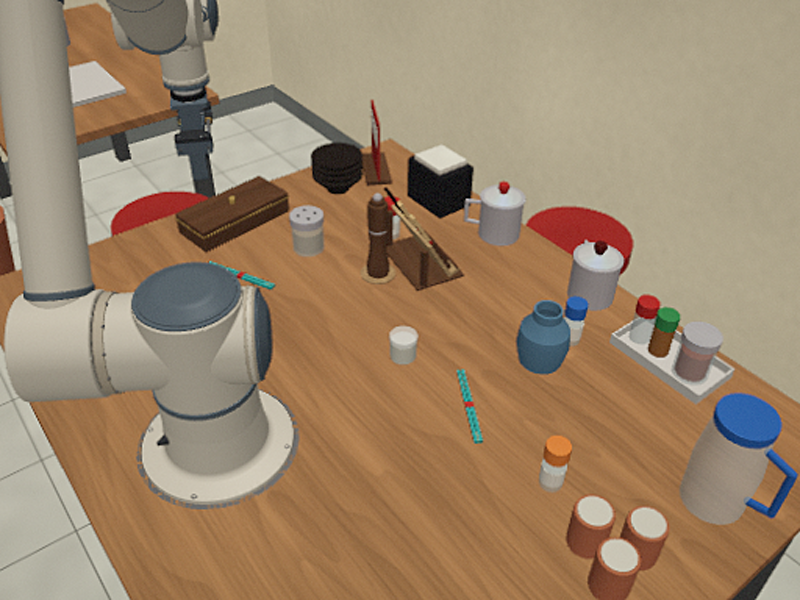

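View pics/top0.png

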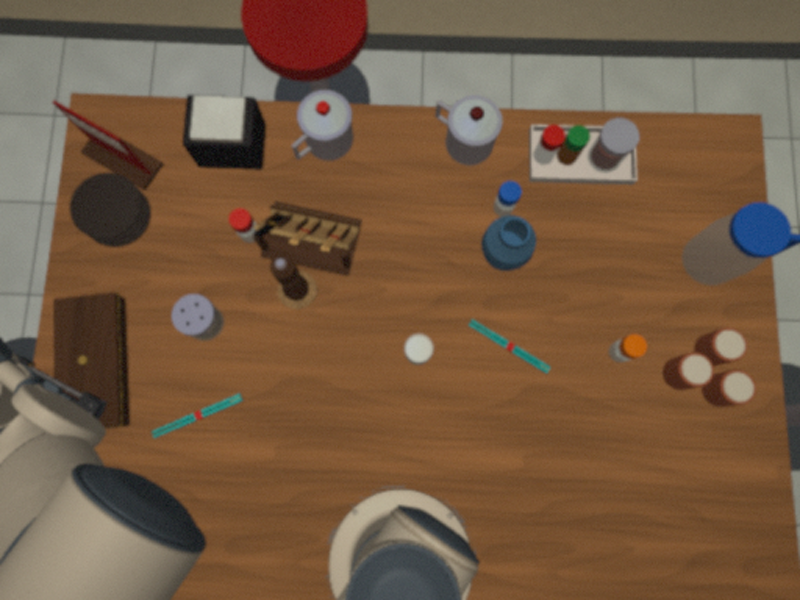

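Side view (800x600): mill around (378,238), rack behind it at about (425,250), jar mouth at (547,312). Two turquoise look-alikes lie on the table at (470,405) and (240,275). Next I'll crop closer on the rack and jar.

Run:
```python
import cv2
t=cv2.imread("pics/top0_raw.png"); s=cv2.imread("pics/side0_raw.png")
def crop(im,x0,y0,w,h,f,n):
    cv2.imwrite(n,cv2.resize(im[y0:y0+h,x0:x0+w],None,fx=f,fy=f,interpolation=cv2.INTER_CUBIC))
crop(t,140,120,100,75,8,"pics/c_t_rack.png")
crop(s,215,110,100,75,8,"pics/c_s_rack.png")
crop(t,290,105,80,75,8,"pics/c_t_jar.png")
crop(s,315,175,80,75,8,"pics/c_s_jar.png")
```

```text
(no output)
```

View pics/c_t_rack.png

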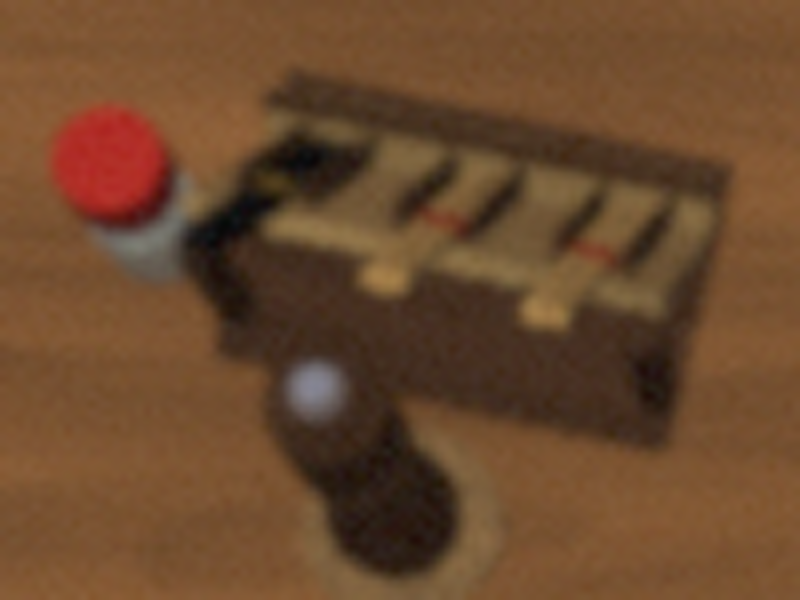

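View pics/c_s_rack.png

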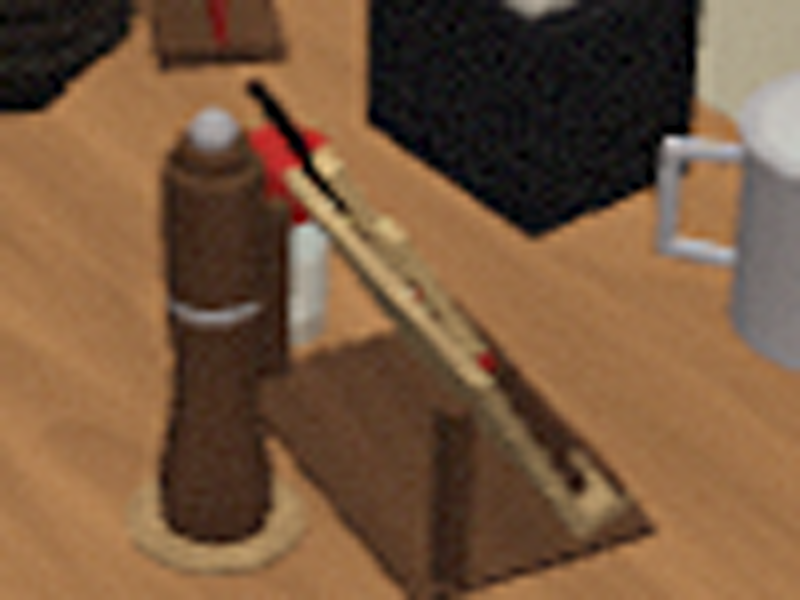

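View pics/c_t_jar.png

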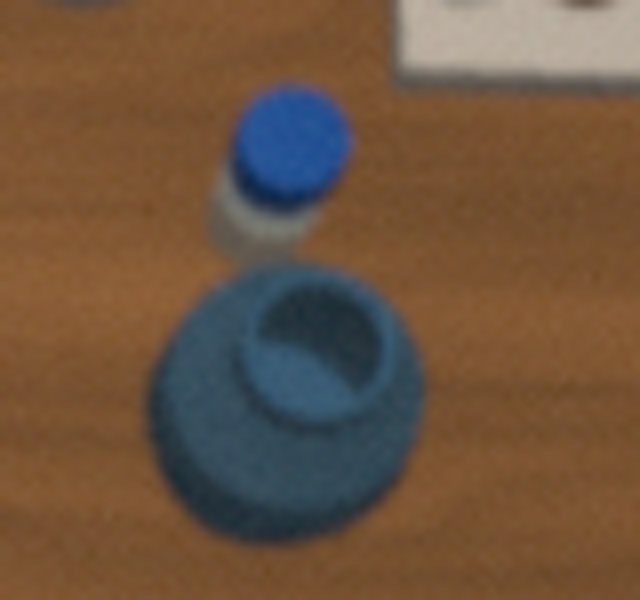

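View pics/c_s_jar.png

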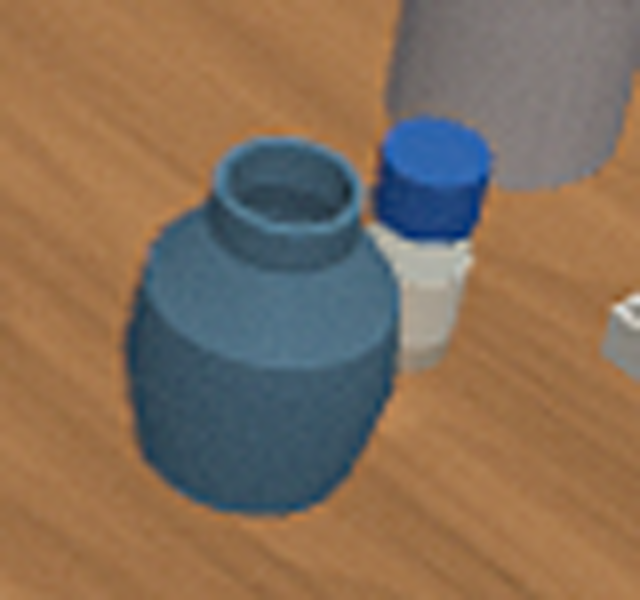

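```bash
cat > cam.py <<'E'
import numpy as np, cv2
from rig import arm
from scipy.optimize import least_squares
C={n:arm.get_calibration(n) for n in("side","top")}
def proj(n,P):
    c=C[n];P=np.atleast_2d(P);T=np.linalg.inv(c["cam_to_world"])
    q=P@T[:3,:3].T+T[:3,3];s=q[:,:2]/q[:,2:3];r2=(s**2).sum(1,keepdims=True)
    s=s*(1+c["k1"]*r2);K=c["intrinsics"]
    return s*[K[0,0],K[1,1]]+[K[0,2],K[1,2]]
def ray(n,uv):
    c=C[n];K=c["intrinsics"];d=(np.array(uv,float)-[K[0,2],K[1,2]])/[K[0,0],K[1,1]];s=d.copy()
    for _ in range(20): s=d/(1+c["k1"]*(s@s))
    return c["cam_to_world"][:3,3],c["cam_to_world"][:3,:3]@np.array([s[0],s[1],1])
def atz(n,uv,z):
    o,d=ray(n,uv);return o+d*(z-o[2])/d[2]
def tri(ut,us):
    A=np.zeros((3,3));b=np.zeros(3);O=[]
    for n,u in(("top",ut),("side",us)):
        o,d=ray(n,u);d=d/np.linalg.norm(d);M=np.eye(3)-np.outer(d,d);A+=M;b+=M@o;O.append((o,M))
    x=np.linalg.solve(A,b);return x,[1000*np.linalg.norm(M@(x-o)) for o,M in O]
def uc(c,x0,y0,f=8): return (np.array(c,float)+.5)/f-.5+[x0,y0]
def save(im,x0,y0,w,h,f,n,segs=(),cam=None):
    big=cv2.resize(im[y0:y0+h,x0:x0+w],None,fx=f,fy=f,interpolation=cv2.INTER_CUBIC)
    for a,col in segs:
        p=((proj(cam,a)-[x0,y0]+.5)*f-.5);cv2.polylines(big,[np.round(p).astype(int).reshape(-1,1,2)],False,col,1,cv2.LINE_AA)
    cv2.imwrite(n,big)
def circ(c,r):
    a=np.linspace(0,2*np.pi,49);return np.c_[c[0]+r*np.cos(a),c[1]+r*np.sin(a),c[2]+0*a]
E
python3 - <<'E'
from cam import *
np.set_printoptions(precision=4,suppress=True)
T=lambda x,y:uc((x,y),140,120);S=lambda x,y:uc((x,y),215,110)
print("jar mouth",tri(uc((318,343),290,105),uc((287,187),315,175)), atz("top",uc((318,343),290,105),.135),atz("side",uc((287,187),315,175),.135))
print("mill knob",tri(T(315,388),S(213,128)))
print("coaster top",atz("side",S(214,522),.004))
print("stickA top",tri(T(386,280),S(328,165)));print("stickB top",tri(T(546,313),S(295,180)))
print(tri(T(386,280),S(390,228)))
for n,p in(("FR",(660,445)),("BR",(735,170)),("BL",(292,72)),("FL",(222,352))): print(n,atz("top",T(*p),.006))
for n,p in(("BR",(655,528)),("FL",(262,400))): print(n,atz("side",S(*p),.003))
E
```

```text
jar mouth (array([ 0.6273, -0.1982,  0.131 ]), [np.float64(0.1809579325599768), np.float64(0.1809579325600324)]) [ 0.6258 -0.1974  0.135 ] [ 0.6236 -0.2013  0.135 ]
mill knob (array([0.5302, 0.2328, 0.2052]), [np.float64(1.1708198757686186), np.float64(1.170819875768541)])
coaster top [0.5235 0.2231 0.004 ]
stickA top (array([0.5781, 0.215 , 0.1779]), [np.float64(1.1801524266780223), np.float64(1.180152426678255)])
stickB top (array([0.5409, 0.1611, 0.2168]), [np.float64(16.383852642372382), np.float64(16.38385264237246)])
(array([0.6005, 0.2165, 0.1339]), [np.float64(12.151298985067497), np.float64(12.151298985067596)])
FR [0.5616 0.128  0.006 ]
BR [0.6793 0.1026 0.006 ]
BL [0.7152 0.2876 0.006 ]
FL [0.5945 0.3078 0.006 ]
BR [0.6826 0.1021 0.003 ]
FL [0.5976 0.2866 0.003 ]
```

```bash
cat > fit.py <<'E'
from cam import *
np.set_printoptions(precision=4,suppress=True)
T=lambda x,y:uc((x,y),140,120);S=lambda x,y:uc((x,y),215,110)
def R(y): return np.array([[np.cos(y),-np.sin(y),0],[np.sin(y),np.cos(y),0],[0,0,1]])
obs=[("top",T(660,445),(-.0425,-.095,0)),("top",T(735,168),(.0825,-.095,0)),("top",T(292,70),(.0825,.095,0)),("top",T(222,352),(-.0425,.095,0)),
("side",S(655,528),(.0825,-.095,0)),("side",S(262,398),(-.0425,.095,0))]
def W(p,q): return np.array([p[0],p[1],.006])+R(p[2])@np.array(q)
f=lambda p:np.concatenate([proj(n,W(p,q))[0]-u for n,u,q in obs])
r=least_squares(f,[.62,.2,-.18]);p=r.x
if __name__=="__main__":
    print(p,np.degrees(p[2]),f(p).reshape(-1,2))
    for n,u in(("A",T(386,283)),("B",T(546,316)),("blk",T(190,245))):
        print(n,R(p[2]).T@(atz("top",u,.18)-[p[0],p[1],0]))
    u=np.array([-.5,0,.866])
    fx=.0
    import sys; fx=float(sys.argv[1])
    segs=[]
    base=[W(p,q) for q in((-.0425,-.095,0),(.0825,-.095,0),(.0825,.095,0),(-.0425,.095,0),(-.0425,-.095,0))]
    segs.append((base,(0,255,0)))
    n=np.array([.866,0,.5])
    for k,col in((-1,(255,255,0)),(0,(0,255,255)),(1,(255,0,255))):
        c=np.array([fx,.062*k,.016])
        for s in(-.008,.008):
            for t in (-.004,.004):
                segs.append(([W(p,c+[0,s,0]+n*t),W(p,c+[0,s,0]+n*t+.185*u)],col))
    for cam,x0,y0 in(("top",140,120),("side",215,110)):
        save(cv2.imread(f"pics/{cam}0_raw.png"),x0,y0,100,75,8,f"pics/ov_{cam}.png",segs,cam)
E
python3 fit.py 0.05
```

```text
[ 0.6196  0.2079 -0.1927] -11.042990130145112 [[ 1.55    0.6336]
 [ 1.163  -0.621 ]
 [ 0.7334 -0.7656]
 [-0.4242 -0.503 ]
 [ 0.588  -0.1969]
 [-3.882  -3.099 ]]
A [-0.0449 -0.0013  0.18  ]
B [-0.0439 -0.06    0.18  ]
blk [-0.047   0.0705  0.18  ]
```

```bash
sed -i 's/,("side",S(262,398),(-.0425,.095,0))\]/]/; s/^("side"/("side"/' fit.py; python3 fit.py 0.047
```

```text
[ 0.6184  0.2101 -0.1885] -10.80040981738658 [[ 0.9529  0.8787]
 [ 0.4212 -0.4185]
 [-0.0747 -0.3414]
 [-1.0918 -0.0284]
 [-0.0134 -0.4484]]
A [-0.0433 -0.003   0.18  ]
B [-0.0425 -0.0617  0.18  ]
blk [-0.0451  0.0688  0.18  ]
```

View pics/ov_top.png

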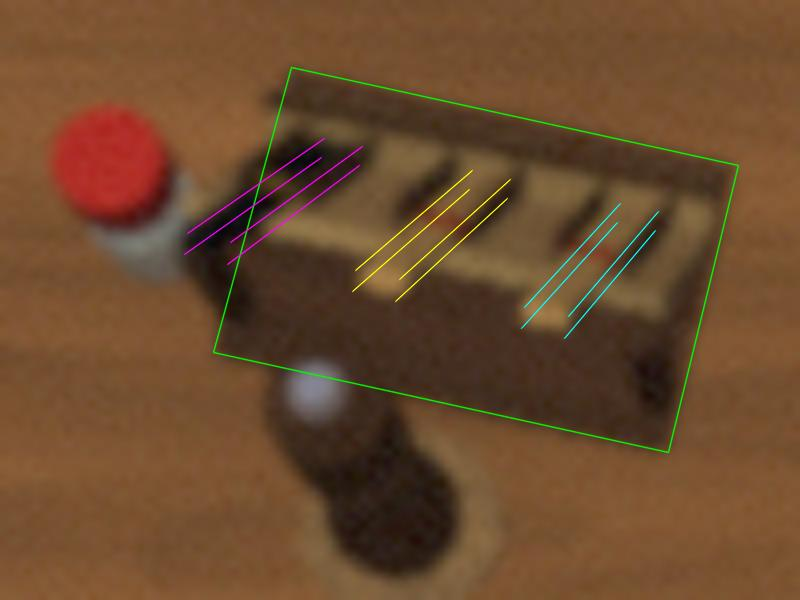

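View pics/ov_side.png

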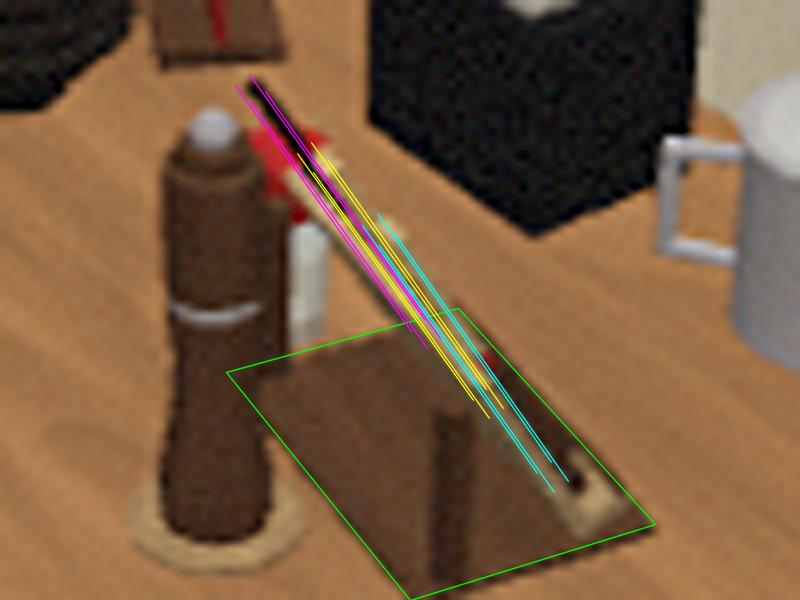

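```bash
cat > fit2.py <<'E'
from cam import *
from fit import R,T,S
np.set_printoptions(precision=4,suppress=True)
A=tri(T(386,281),S(327,160));B=tri(T(546,314),S(391,228));K=tri(T(203,240),S(256,87))
print(A,B,K); d=A[0]-B[0];print(np.degrees(np.arctan2(-d[0],d[1])),np.linalg.norm(d[:2]))
d=K[0]-B[0];print(np.degrees(np.arctan2(-d[0],d[1])),np.linalg.norm(d[:2]))
ob=[("top",T(386,281),0,0),("side",S(327,160),0,0),("top",T(546,314),-1,0),("side",S(391,228),-1,0),("top",T(203,240),1,0),("side",S(256,87),1,0),
("top",T(443,220),0,1),("top",T(594,252),-1,1),("side",S(416,293),0,1),("side",S(485,362),-1,1)]
u=np.array([-.5,0,.866]);n=np.array([.866,0,.5])
def M(p,k,b): return np.array([p[0],p[1],.022+p[4]])+R(p[2])@(np.array([0,.062*k,0])+(u*.185 if not b else u*p[3]+.004*n))
f=lambda p:np.concatenate([proj(c,M(p,k,b))[0]-o for c,o,k,b in ob])
r=least_squares(f,[.66,.2,-.19,.1,0],loss="soft_l1");p=r.x
if __name__=="__main__":
    print(p,np.degrees(p[2]));print(f(p).reshape(-1,2))
    segs=[]
    for k,col in((-1,(255,255,0)),(0,(0,255,255)),(1,(255,0,255))):
        for s in(-.008,.008):
            for t in (-.004,.004):
                a=np.array([p[0],p[1],.022+p[4]])+R(p[2])@(np.array([0,.062*k+s,0])+n*t)
                segs.append(([a,a+R(p[2])@u*.185],col))
    for cam,x0,y0 in(("top",140,120),("side",215,110)):
        save(cv2.imread(f"pics/{cam}0_raw.png"),x0,y0,100,75,8,f"pics/ov_{cam}.png",segs,cam)
E
python3 fit2.py
```

```text
(array([0.5769, 0.2144, 0.1811]), [np.float64(1.3083305177335063), np.float64(1.3083305177333993)]) (array([0.5666, 0.1567, 0.1812]), [np.float64(1.2883837678335504), np.float64(1.2883837678335146)]) (array([0.5894, 0.2813, 0.1801]), [np.float64(0.5150613109677742), np.float64(0.5150613109677641)])
-10.080025434973072 0.05867288015080259
-10.361754443534998 0.12671955111558914
[ 0.6677  0.2009 -0.1873  0.0891 -0.0028] -10.730686361084153
[[-0.9649 -0.2311]
 [-1.0517  0.0244]
 [ 0.0829  0.2412]
 [-0.8108  0.5701]
 [ 0.906   0.3012]
 [-0.0041  0.5609]
 [-0.1183 -0.7642]
 [ 0.6681 -0.4854]
 [ 0.4275 -0.7428]
 [ 0.0236 -0.2869]]
```

View pics/ov_top.png

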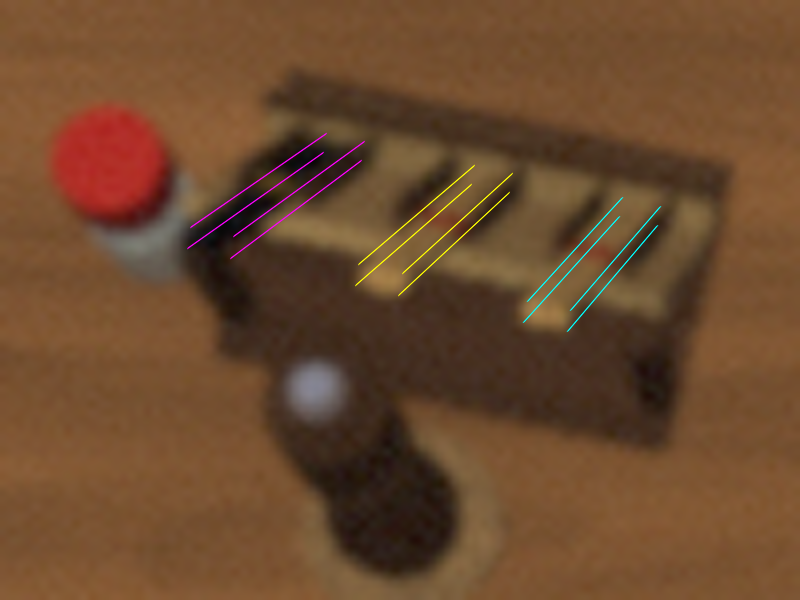

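View pics/ov_side.png

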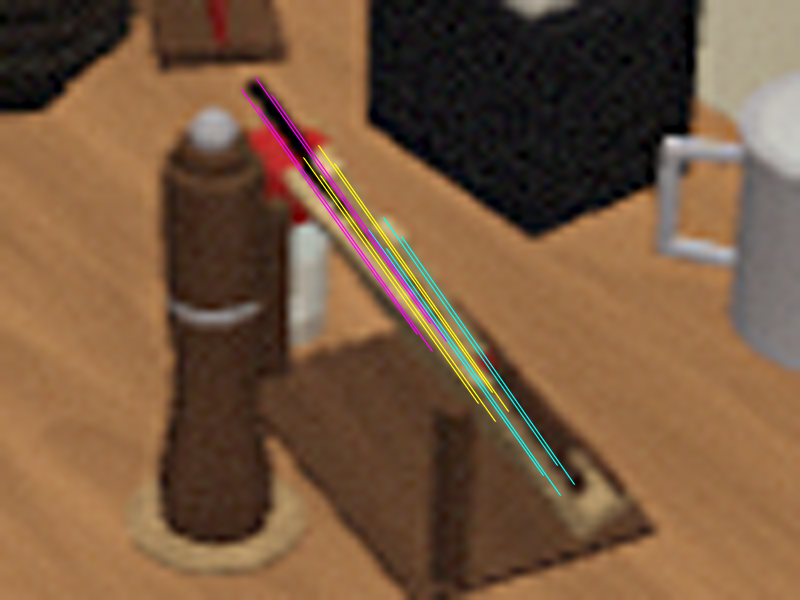

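```bash
python3 - <<'E'
from cam import *
np.set_printoptions(precision=4,suppress=True)
T=lambda x,y:uc((x,y),140,120);S=lambda x,y:uc((x,y),215,110)
print("mill foot top",atz("top",T(396,512),.01),"coaster top",atz("top",T(402,518),.004),"side foot",atz("side",S(216,512),.010))
print("knob", atz("top",T(315,388),.209),atz("side",S(213,128),.209))
for n,p,z in(("salt",(419,348),.059),("flake",(193,315),.097),("teal1",(510,347),.005),("teal2",(198,414),.005),("red",(241,221),.102),("blue",(509,193),.102),("orange",(634,346),.102)):
    print(n,atz("top",np.array(p)*.64,z))
s=cv2.imread("pics/side0_raw.png");t=cv2.imread("pics/top0_raw.png")
for m in([.527,.228],):
  segs=[(circ([*m,.004],.041),(0,255,0)),(circ([*m,.004],.027),(0,255,255)),(circ([*m,.189],.0225),(255,255,0)),(circ([*m,.128],.0225),(255,255,0))]
  save(s,215,110,100,75,8,"pics/om_s.png",segs,"side");save(t,140,120,100,75,8,"pics/om_t.png",segs,"top")
j=[.6265,-.199]
segs=[(circ([*j,.135],.029),(0,255,0)),(circ([*j,.135],.024),(0,255,255)),(circ([*j,.115],.024),(0,255,255)),(circ([*j,.0],.04),(255,255,0))]
save(s,315,175,80,75,8,"pics/oj_s.png",segs,"side");save(t,290,105,80,75,8,"pics/oj_t.png",segs,"top")
E
python3 -c "
import cv2,numpy as np
a=[cv2.imread(f'pics/{n}.png') for n in('om_s','om_t','oj_s','oj_t')]
a=[cv2.resize(x[:, :640],(400,375)) if x.shape[1]==640 else cv2.resize(x,(400,300)) for x in a]
cv2.imwrite('pics/om.png',np.hstack(a[:2]));cv2.imwrite('pics/oj.png',np.hstack(a[2:]))"
```

```text
mill foot top [0.5293 0.2324 0.01  ] coaster top [0.5282 0.2307 0.004 ] side foot [0.5241 0.2222 0.01  ]
knob [0.5282 0.2327 0.209 ] [0.5278 0.2275 0.209 ]
salt [ 0.4043 -0.0238  0.059 ]
flake [0.4482 0.4103 0.097 ]
teal1 [ 0.4201 -0.2101  0.005 ]
teal2 [0.2658 0.4088 0.005 ]
red [0.6372 0.3328 0.102 ]
blue [ 0.7132 -0.1922  0.102 ]
orange [ 0.4164 -0.4262  0.102 ]
```

View pics/om.png

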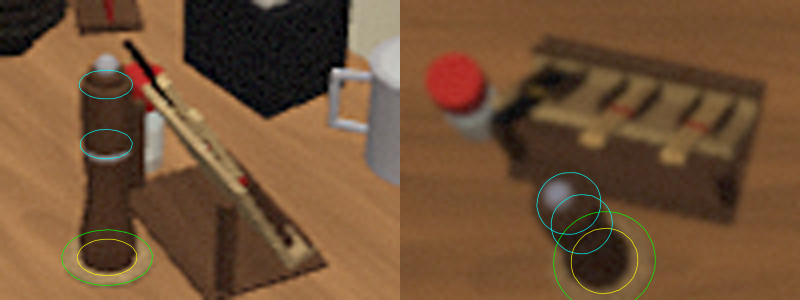

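View pics/oj.png

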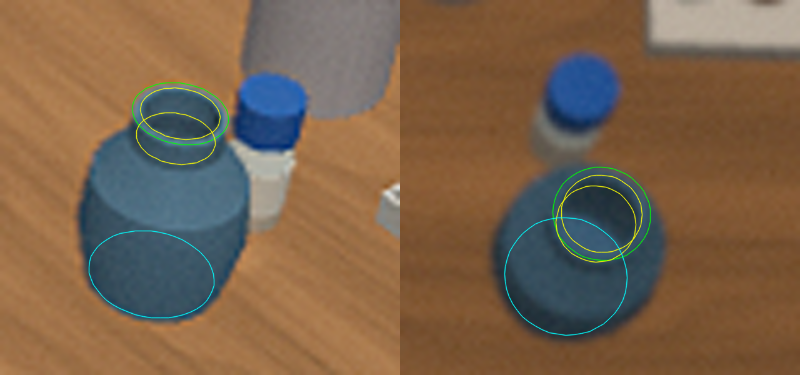

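Candidates in the top crop:
- Plain pairs with red bands in the rack: middle channel end at (386,281), -y channel end at (546,314).
- Black pair with brass band: (200,240).
- Turquoise look-alikes lying on the table: (510,347) and (198,414) in the full top picture.

I choose the two pale pairs, and the rack crop confirms both have red bands. Next I check that every pose is reachable before moving.

```bash
cat > plan.py <<'E'
from cam import *
np.set_printoptions(precision=4,suppress=True)
yaw=np.radians(-10.8)
def tool(psi,tilt=0):
    """jaws along (-sin psi,cos psi); tool z tilted towards +forward by tilt (rad)"""
    f=np.array([np.cos(psi),np.sin(psi),0]);y=np.array([-np.sin(psi),np.cos(psi),0])
    z=np.sin(tilt)*f-np.cos(tilt)*np.array([0,0,1.]);return np.c_[np.cross(y,z),y,z]
gd=arm.grip_depth
MILL=np.array([.527,.229]);ASIDE=np.array([.40,.13]);JAR=np.array([.625,-.1995])
ENDS={"A":np.array([.5769,.2144,.181]),"B":np.array([.5666,.1567,.181])}
def st():
    print("t",round(arm.current_t(),2),"p",arm.current_ee_pos(),"w",round(arm.current_width(),4),"F",arm.current_force())
E
python3 - <<'E'
from plan import *
q0=arm.current_joint_positions()
Rd=tool(yaw)
def c(n,p,R):
    print(n,arm.solve_ik(np.array(p),R))
c("mill hi",[*MILL,.26],Rd);c("mill",[*MILL,.143],Rd);c("lift",[*MILL,.3],Rd);c("aside",[*ASIDE,.139],Rd)
Rt=tool(yaw,np.radians(30))
for k,e in ENDS.items():
    g=e+Rt[:,2]*(.025); tcp=g+Rt[:,2]*gd
    c(k,tcp,Rt);c(k+"pre",tcp-Rt[:,2]*.08,Rt);c(k+"up",tcp+[0,0,.16],Rt)
for psi in(np.radians(-17.7),yaw):
  for t in(-6,6):
    R=tool(psi,np.radians(t));c("jar",[*JAR,.145],R);c("jarup",[*JAR,.32],R)
E
```

```text
mill hi [ 17.533   21.7969  80.6647  -0.      77.5384 -61.667 ]
mill [ 17.533   28.75    89.1701  -0.      62.0798 -61.667 ]
lift [ 17.533   20.054   77.0532  -0.      82.8929 -61.667 ]
aside [  9.8577  18.4028 110.0101  -0.      51.5871 -69.3423]
A [ 22.7942  27.0298 103.5844 -35.6096  28.3683 -27.8718]
Apre [ 25.5826  18.8494 103.1384 -29.6377  36.8524 -32.9806]
Aup [ 22.7942  14.857   92.1138 -21.3777  49.3731 -45.7907]
B [ 16.5704  24.9268 108.3419 -35.1679  23.5218 -32.9875]
Bpre [ 19.0991  16.0482 107.8795 -27.6048  32.5393 -39.7397]
Bup [ 16.5704  11.8341  96.3955 -18.5845  46.1593 -52.7412]
jar [-22.6371  37.526   71.0439  -0.5281  77.4085 -94.7951]
jarup [-22.6371  30.3113  57.1983  -0.5211  98.468  -94.9869]
jar [-23.2267  31.959   82.6398   0.6699  59.4306 -95.8373]
jarup [-23.2267  23.4071  68.942    0.5829  81.679  -95.581 ]
jar [ -22.2726   37.5062   71.0858   -1.2212   77.2918 -101.1427]
jarup [ -22.2726   30.2867   57.2418   -1.2041   98.3506 -101.5863]
jar [ -23.6337   31.9797   82.5974    1.5428   59.5808 -103.5471]
jarup [ -23.6337   23.4329   68.9001    1.3441   81.8181 -102.9571]
```

Run:
```python
from plan import *
Rd=tool(yaw)
arm.move_to(np.array([*MILL,.275]),Rd);st()
arm.move_l(np.array([*MILL,.143]),feed=.15);st()
im=arm.snapshot("side");save(im[:,:,::-1],205,70,100,120,5,"pics/g1_s.png")
im=arm.snapshot("top");save(im[:,:,::-1],120,100,120,100,5,"pics/g1_t.png")
```

```text
t 1.66 p [0.5266 0.2297 0.2748] w 0.0913 F [ 0.5298 -0.5616  0.1911]
t 2.69 p [0.5274 0.2293 0.1437] w 0.0912 F [-0.1321  0.1816  0.8568]
```

View pics/g1_s.png

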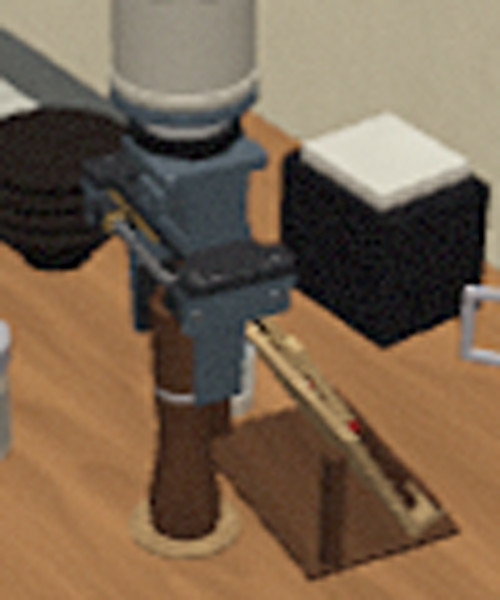

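View pics/g1_t.png

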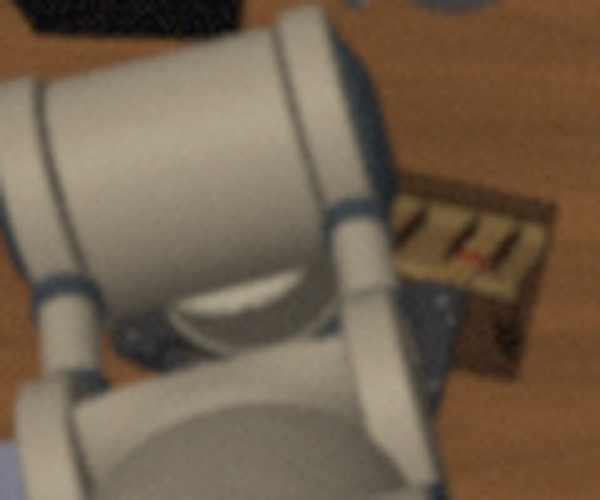

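The mill's head is between the fingers (side crop (175,340)), and the rack and sticks are untouched. Next I grip it and set it aside.

Run:
```python
from plan import *
arm.grip(.035);st()
p=np.array([*MILL,.143])
if arm.current_width()>.04:
    arm.move_l(p+[0,0,.03],feed=.08);st()
    arm.move_l(np.array([*ASIDE,.25]),feed=.2);st()
    im=arm.snapshot("side");cv2.imwrite("pics/h_s.png",im[:,:,::-1])
    cv2.imwrite("pics/h_s2.png",cv2.resize(im[60:320,130:400,::-1],None,fx=2.2,fy=2.2,interpolation=cv2.INTER_CUBIC))
```

```text
t 3.57 p [0.527 0.229 0.143] w 0.045 F [-0.1286  0.6975  0.2611]
t 4.09 p [0.527 0.229 0.173] w 0.0446 F [-0.6416 -0.052  -1.9406]
t 5.13 p [0.4005 0.1303 0.2497] w 0.045 F [-0.2966 -0.2827 -3.2948]
```

View pics/h_s2.png

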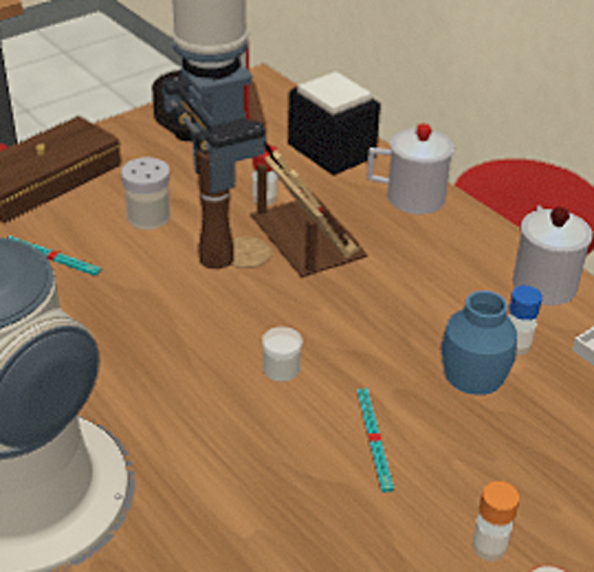

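Run:
```python
from plan import *
arm.move_l(np.array([*ASIDE,.150]),feed=.15)
arm.move_l(np.array([*ASIDE,.1393]),feed=.04);st()
arm.grip(.091);st()
arm.move_l(np.array([*ASIDE,.28]),feed=.2);st()
R=tool(yaw,np.radians(30))
arm.move_to(np.array([.42,.05,.35]),R)
for n in("side","top"):
    im=arm.snapshot(n);cv2.imwrite(f"pics/{n}1_raw.png",im[:,:,::-1]);cv2.imwrite(f"pics/{n}1.png",cv2.resize(im[:,:,::-1],(800,600),interpolation=cv2.INTER_CUBIC))
    x0,y0=(140,120) if n=="top" else (215,110)
    save(im[:,:,::-1],x0,y0,100,75,8,f"pics/{n}1c.png")
st()
```

```text
t 6.42 p [0.3999 0.13   0.1392] w 0.0444 F [ 0.6954 -0.7657 -2.6552]
t 7.26 p [0.4    0.13   0.1393] w 0.0912 F [-0.6873  0.1143 -0.0401]
t 8.11 p [0.3995 0.1299 0.2791] w 0.0908 F [ 0.7504 -0.4446 -0.7655]
t 8.76 p [0.4203 0.0503 0.3491] w 0.091 F [ 0.3437 -0.3786  1.2392]
```

View pics/side1.png

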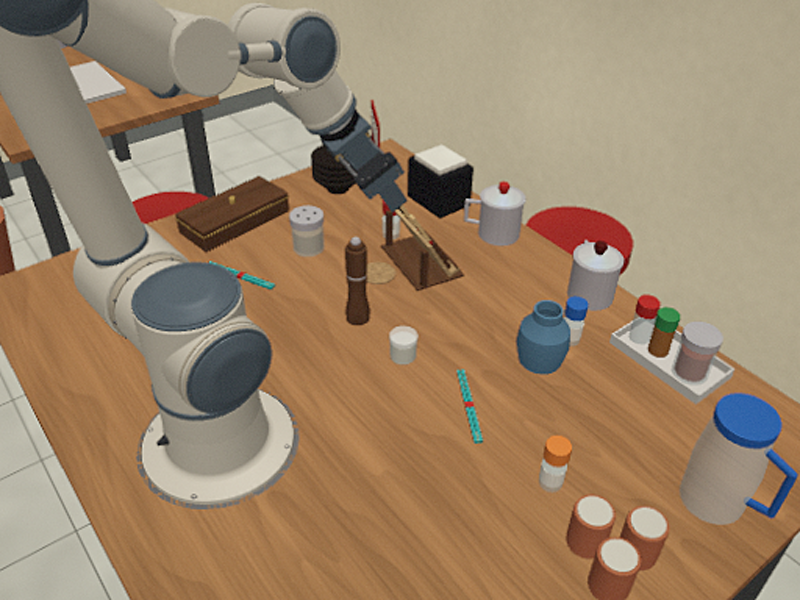

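View pics/side1c.png

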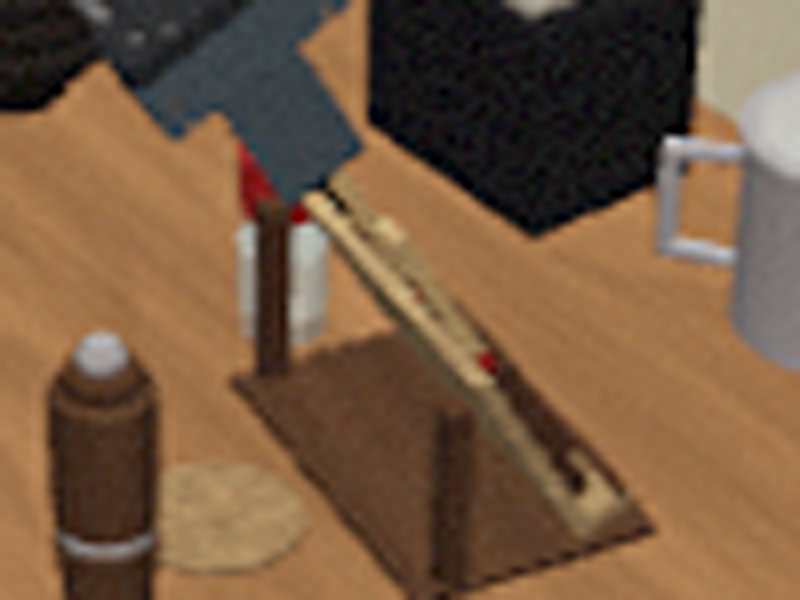

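View pics/top1.png

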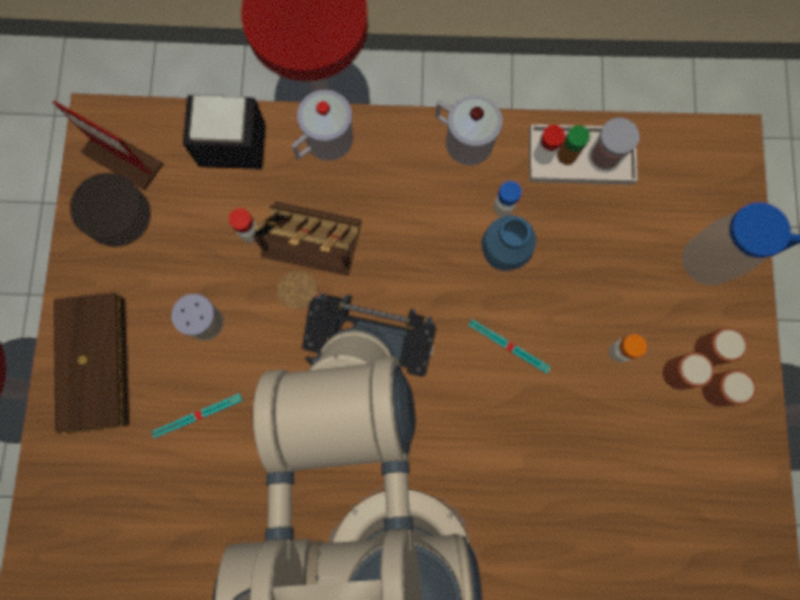

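Mill stands upright, aside, at (357,290) in the side view; the coaster at (380,272) is clear. I use the mill's known position to check the side camera's bias, and measure the coaster.

Run:
```python
from plan import *
t=cv2.imread("pics/top1_raw.png")
save(t,170,165,40,40,15,"pics/coaster_t.png",[(circ([*MILL,.004],.041),(0,255,0))],"top")
S=lambda x,y:uc((x,y),215,110)
print("knob side z=.205",atz("side",S(100,350),.205), "ring",)
# coaster from colour
for n in("top","side"):
    im=cv2.imread(f"pics/{n}1_raw.png")
    c=proj(n,[[.527,.229,.004]])[0];print(n,c)
```

```text
knob side z=.205 [0.401  0.1277 0.205 ] ring
top [190.3295 184.7029]
side [241.1236 173.6553]
```

View pics/coaster_t.png

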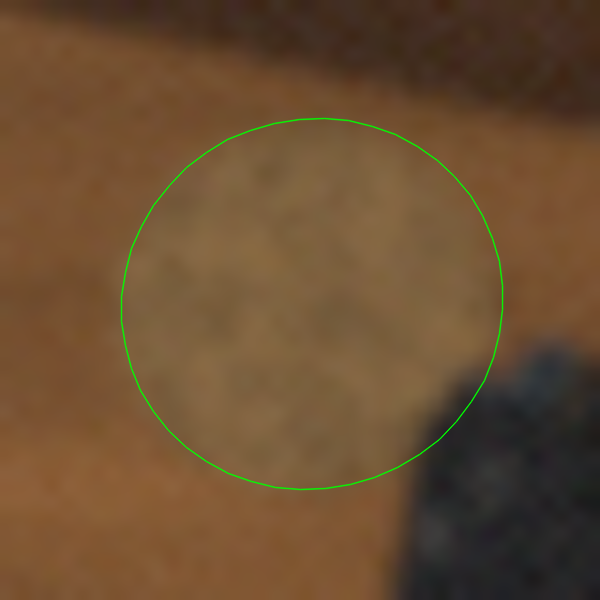

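The coaster centre fits at (0.527, 0.229). The two cameras disagree by about 2 mm in y in opposite directions, so the triangulated means are right. Next I pick the -y pair (B).

```bash
cat >> plan.py <<'E'
L=.185
def pick(k,g=.025):
    R=tool(yaw,np.radians(30));z=R[:,2];tcp=ENDS[k]+z*(g+gd)
    arm.grip(.045)
    arm.move_to(tcp-z*.09,R);st()
    arm.move_l(tcp,feed=.12);st()
    for n in("side","top"):
        im=arm.snapshot(n)[:,:,::-1];x0,y0=(140,120) if n=="top" else (215,110)
        save(im,x0,y0,100,75,6,f"pics/pick{k}_{n}.png")
def jarpose(tipz,sgn,tilt=4.5,off=.005,g=.025,psi=np.radians(-10.8)):
    """sgn=-1: stick leans towards robot (-f), +1 away"""
    R=tool(psi,-sgn*np.radians(tilt));z=R[:,2];f=np.array([np.cos(psi),np.sin(psi),0])
    tip0=np.array([*JAR,.011])+sgn*off*f
    s=(tipz-.011)/(-z[2]);tip=tip0-z*s
    return tip-z*(L-g-gd),R
E
python3 - <<'E'
from plan import *
pick("B")
E
```

```text
t 10.44 p [0.5436 0.1606 0.2215] w 0.0449 F [ 0.1822 -0.3161  0.1343]
t 11.34 p [0.5881 0.1526 0.1438] w 0.0449 F [-0.922   0.1799  0.3619]
```

View pics/pickB_side.png

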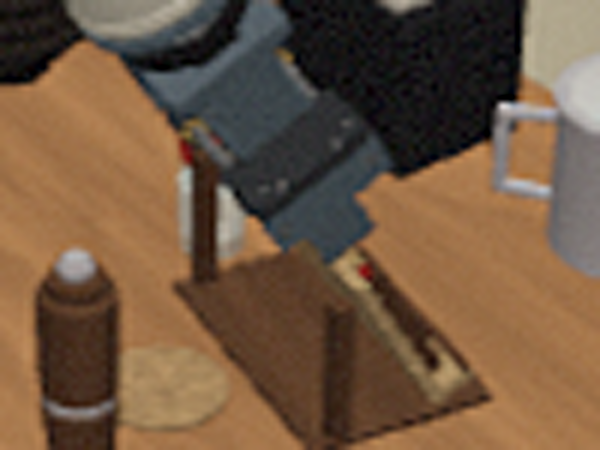

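View pics/pickB_top.png

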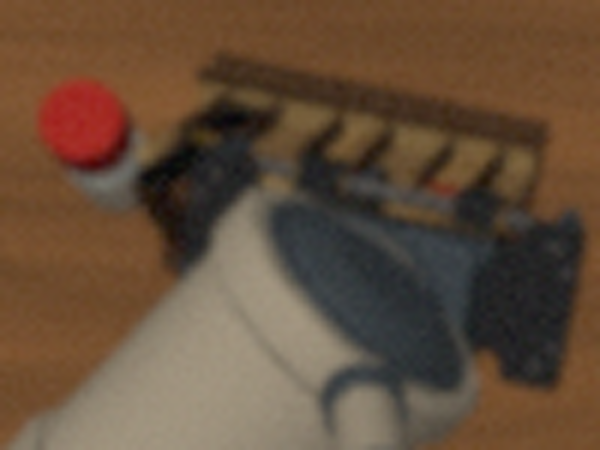

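Run:
```python
from plan import *
arm.grip(.008);st()
if arm.current_width()>.012:
    p=arm.current_ee_pos()
    arm.move_l(p+[0,0,.02],feed=.06);st()
    arm.move_l(p+[0,0,.20],feed=.2);st()
    im=arm.snapshot("side")[:,:,::-1];save(im,190,40,140,140,5,"pics/liftB_side.png")
    im=arm.snapshot("top")[:,:,::-1];save(im,140,100,140,100,5,"pics/liftB_top.png")
```

```text
t 12.0 p [0.5881 0.1526 0.1431] w 0.0161 F [-0.1402  0.4877  0.472 ]
t 12.48 p [0.5881 0.1526 0.1631] w 0.0156 F [ 0.4924 -0.6766 -0.2485]
t 13.53 p [0.5876 0.1525 0.3416] w 0.0159 F [-0.303   0.1358 -0.1531]
```

View pics/liftB_side.png

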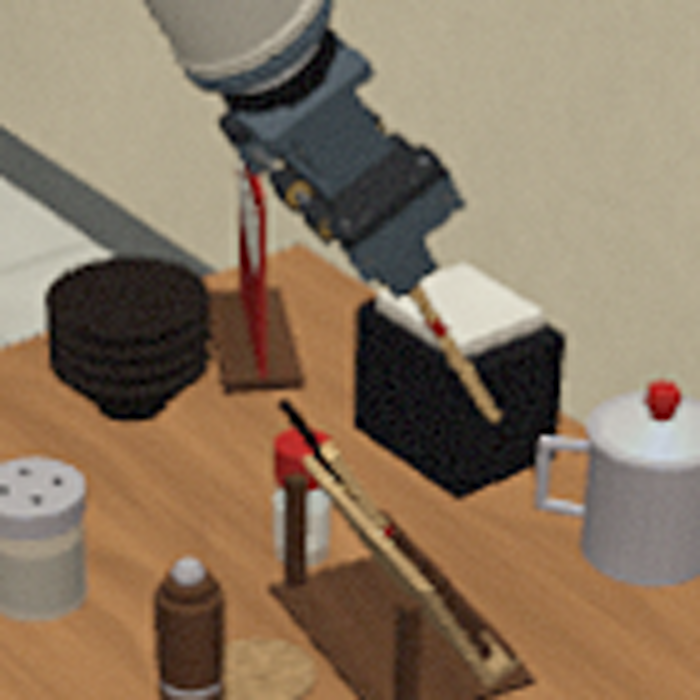

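The pair is held (16 mm) and lifted clear, with its tip at (498,417); the black and middle pairs stay in the rack. I check the in-hand geometry and go over the jar.

Run:
```python
from plan import *
R=arm.current_tool_rot();p=arm.current_ee_pos()
tip=p+R[:,2]*.1412
print("tip pred",tip,proj("side",tip)[0],"seen",uc((497,416),190,40,5), "dir", proj("side",p+R[:,2]*.0)[0],uc((412,292),190,40,5))
P,Rj=jarpose(.19,-1)
arm.move_to(P,Rj);st()
from scipy.spatial.transform import Rotation
for n in("side","top"):
    im=arm.snapshot(n)[:,:,::-1]
    tip=P+Rj[:,2]*.1412;x=Rj[:,0]*.004;y=Rj[:,1]*.008
    segs=[([tip+a*x+b*y,tip+a*x+b*y-Rj[:,2]*.12],(0,255,0)) for a in(-1,1) for b in(-1,1)]
    save(im,*((310,110,90,110,6) if n=="side" else (290,100,90,80,7)),f"pics/hovB_{n}.png",segs,n)
```

```text
tip pred [0.6567 0.1391 0.2191] [287.5879 122.3127] seen [289.  122.8] dir [270.2415  94.1076] [272.  98.]
t 14.94 p [ 0.5954 -0.1928  0.3307] w 0.0157 F [-0.4925  0.8267 -0.8307]
```

View pics/hovB_side.png

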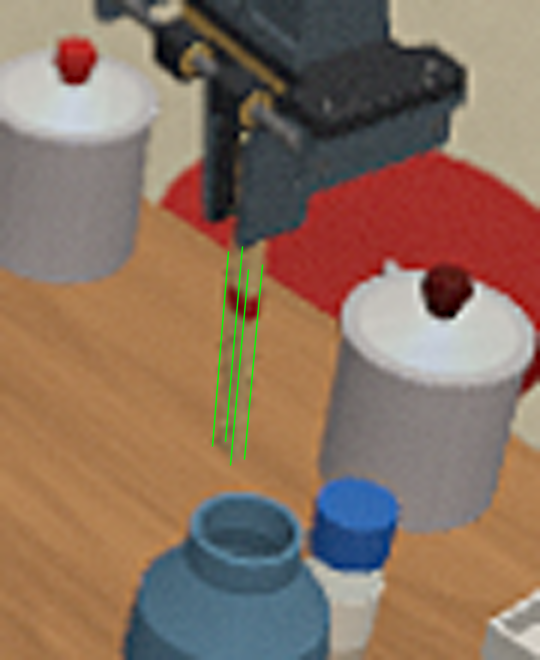

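View pics/hovB_top.png

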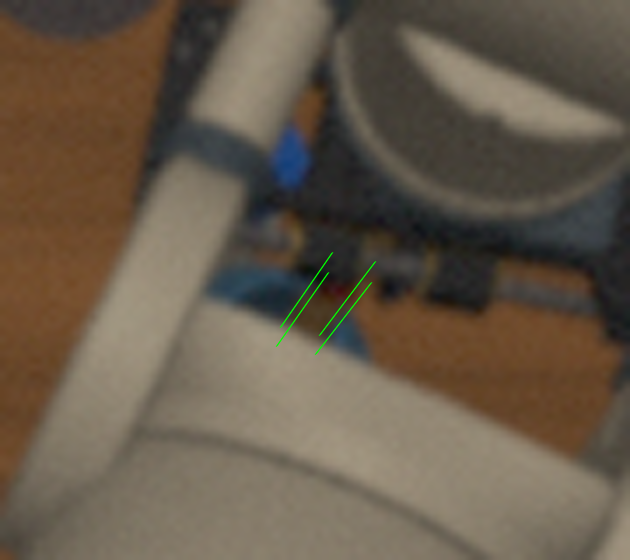

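```bash
sed -i 's/JAR=np.array(\[.625,-.1995\])/JAR=np.array([.6243,-.1983])/' plan.py
python3 - <<'E'
from plan import *
P,Rj=jarpose(.142,-1)
arm.move_l(P,Rj,feed=.1);st()
im=arm.snapshot("side")[:,:,::-1];save(im,320,150,70,60,10,"pics/rimB.png")
E
```

```text
t 15.68 p [ 0.5986 -0.1933  0.2832] w 0.0159 F [ 0.6131  0.2777 -0.0739]
```

View pics/rimB.png

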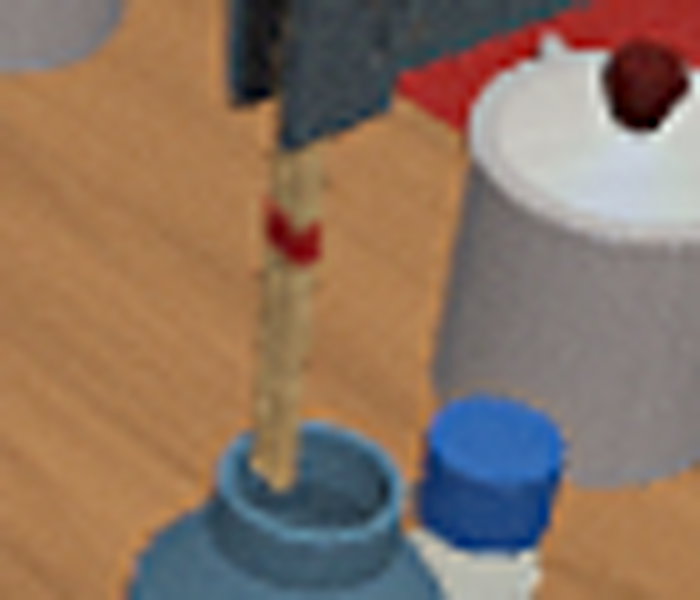

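The tip is over the mouth at (272,478), inside the inner rim (232–388) and where I wanted it. Feeding it down.

Run:
```python
from plan import *
for z in(.11,.06,.025,.0125):
    P,Rj=jarpose(z,-1);arm.move_l(P,Rj,feed=.08);f=arm.current_force();print(z,f,round(arm.current_width(),4))
    if np.linalg.norm(f)>6: break
st()
im=arm.snapshot("side")[:,:,::-1];save(im,320,150,70,60,10,"pics/inB.png")
```

```text
0.11 [-0.8793  0.1376 -0.3638] 0.0157
0.06 [-0.0444 -0.2919 -0.1391] 0.0158
0.025 [0.1192 0.2241 0.7035] 0.0159
0.0125 [1.106  0.5655 0.1105] 0.0159
t 17.95 p [ 0.6081 -0.1951  0.1529] w 0.0159 F [1.106  0.5655 0.1105]
```

View pics/inB.png

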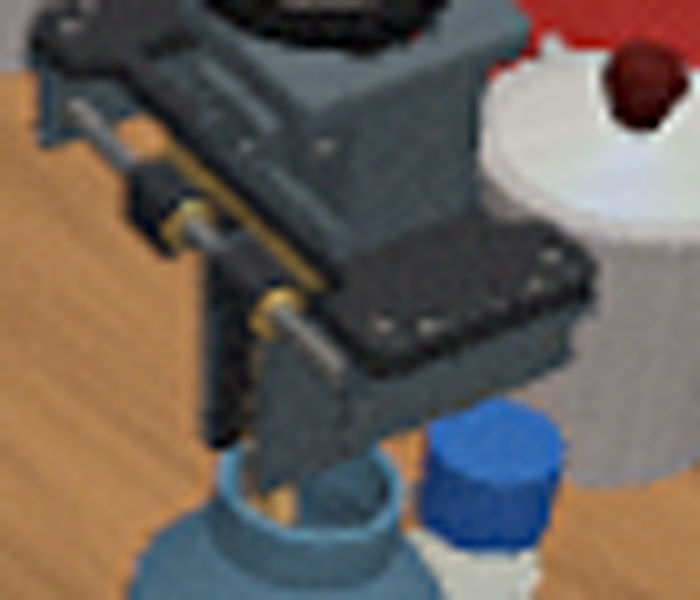

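Run:
```python
from plan import *
P,Rj=jarpose(.0095,-1);arm.move_l(P,Rj,feed=.03);st()
arm.grip(.024);arm.sleep(.2);arm.grip(.045);st()
P,Rj=jarpose(.11,-1);arm.move_l(P,Rj,feed=.12)
P,Rj=jarpose(.18,-1);arm.move_l(P,Rj,feed=.2);st()
im=arm.snapshot("side")[:,:,::-1];save(im,310,135,80,100,6,"pics/relB.png")
```

```text
t 18.25 p [ 0.6086 -0.1953  0.1502] w 0.0157 F [-0.8747 -0.2391  0.6002]
t 19.33 p [ 0.6086 -0.1953  0.1503] w 0.0453 F [0.1124 0.8901 0.5961]
t 20.82 p [ 0.5954 -0.1928  0.3205] w 0.045 F [ 0.4769 -0.2623 -0.6876]
```

View pics/relB.png

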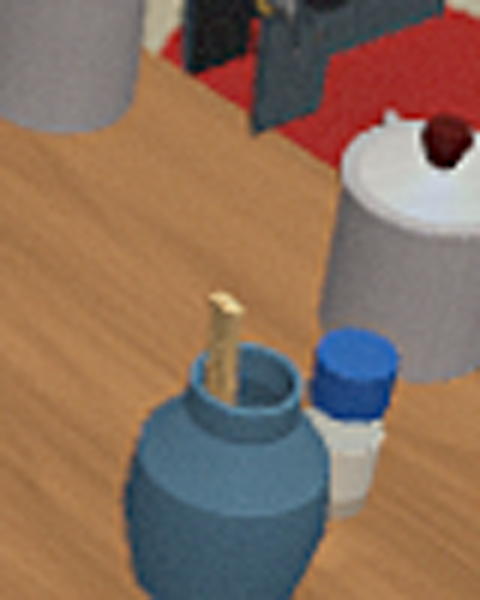

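The first pair stands in the jar, end at (226,300), leaning towards the robot as planned, and the jar hasn't moved. Next, the middle pair (A).

Run:
```python
from plan import *
pick("A")
```

```text
t 22.67 p [0.5549 0.2182 0.2213] w 0.0449 F [-0.2986  0.5955  0.2858]
t 23.57 p [0.5984 0.2103 0.1436] w 0.0449 F [ 0.5854 -0.5394  0.4694]
```

View pics/pickA_side.png

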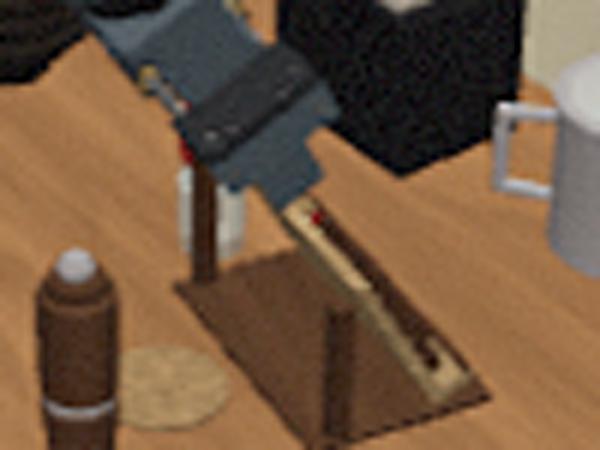

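View pics/pickA_top.png

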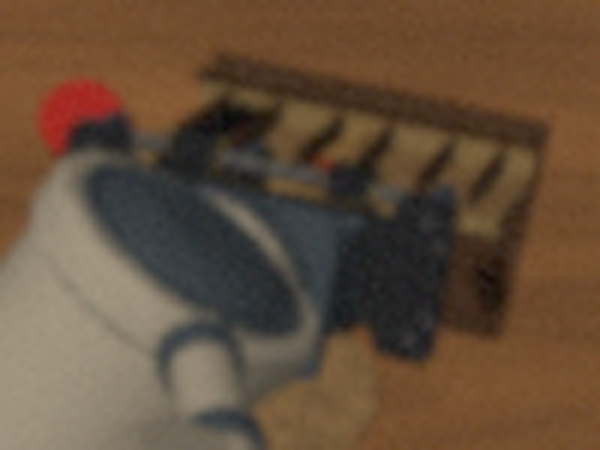

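Run:
```python
from plan import *
arm.grip(.008);st()
if arm.current_width()>.012:
    p=arm.current_ee_pos()
    arm.move_l(p+[0,0,.02],feed=.06);st()
    arm.move_l(p+[0,0,.20],feed=.2)
    im=arm.snapshot("side")[:,:,::-1];save(im,190,40,140,140,4,"pics/liftA_side.png")
    P,Rj=jarpose(.215,1);arm.move_to(P,Rj)
    P,Rj=jarpose(.145,1);arm.move_l(P,Rj,feed=.12);st()
    im=arm.snapshot("side")[:,:,::-1];save(im,320,150,70,60,10,"pics/rimA.png")
```

```text
t 24.23 p [0.5988 0.2111 0.1433] w 0.0157 F [ 0.3969  4.6054 -1.011 ]
t 24.71 p [0.599  0.2112 0.1636] w 0.016 F [-0.6147  2.7981  1.0103]
t 28.1 p [ 0.6508 -0.2031  0.2866] w 0.0157 F [ 0.2859 -0.2719  0.11  ]
```

View pics/liftA_side.png

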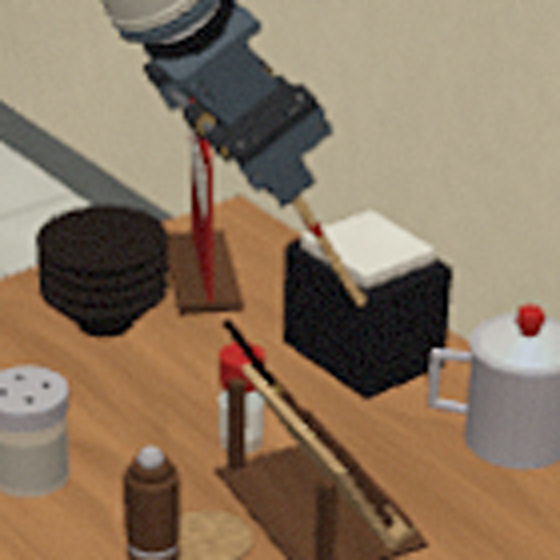

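View pics/rimA.png

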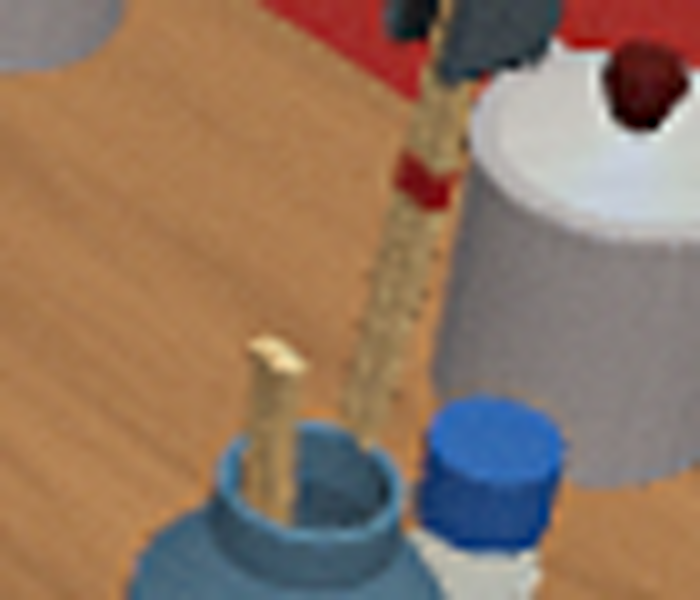

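Run:
```python
from plan import *
p=arm.current_ee_pos();R=arm.current_tool_rot()
for s in(.1412,.08,.02): 
    u=proj("side",p+R[:,2]*s)[0];print(s,(u-[320,150]+.5)*10-.5)
```

```text
0.1412 [352.4032 434.6639]
0.08 [394.6598 271.6533]
0.02 [438.1063 103.5399]
```

Run:
```python
from plan import *
for z in(.12,.06,.025,.0125,.0095):
    P,Rj=jarpose(z,1);arm.move_l(P,Rj,feed=.07);f=arm.current_force();print(z,f,round(arm.current_width(),4))
    if np.linalg.norm(f)>6: break
st()
im=arm.snapshot("side")[:,:,::-1];save(im,320,150,70,60,10,"pics/inA.png")
```

```text
0.12 [-0.3424 -0.4052  0.3772] 0.0157
0.06 [-0.3448 -0.5774  0.3611] 0.0159
0.025 [ 0.7111 -0.0163 -0.4682] 0.0154
0.0125 [ 0.0952  0.0213 -0.4947] 0.0156
0.0095 [-0.4027 -0.5045 -0.2437] 0.0156
t 30.89 p [ 0.6399 -0.2013  0.1502] w 0.0156 F [-0.4027 -0.5045 -0.2437]
```

View pics/inA.png

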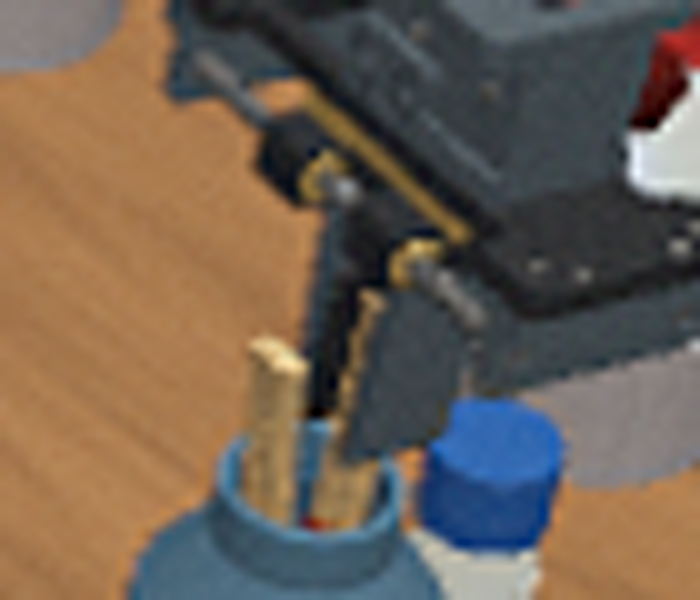

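Run:
```python
from plan import *
arm.grip(.024);arm.sleep(.2);arm.grip(.045);st()
P,Rj=jarpose(.11,1);arm.move_l(P,Rj,feed=.12)
P,Rj=jarpose(.20,1);arm.move_l(P,Rj,feed=.2);st()
arm.move_to(np.array([*ASIDE,.28]),tool(yaw))
for n in("side","top"):
    im=arm.snapshot(n)[:,:,::-1]; save(im,*((320,150,70,75,8) if n=="side" else (290,100,70,80,7)),f"pics/relA_{n}.png")
    cv2.imwrite(f"pics/{n}2_raw.png",im);cv2.imwrite(f"pics/{n}2.png",cv2.resize(im,(800,600),interpolation=cv2.INTER_CUBIC))
st()
```

```text
t 32.02 p [ 0.64   -0.2013  0.1503] w 0.0448 F [-0.5568 -0.3878 -0.3767]
t 33.62 p [ 0.6545 -0.204   0.3399] w 0.0451 F [ 0.2685  0.5584 -1.0556]
t 35.28 p [0.4009 0.1296 0.2801] w 0.0447 F [-0.4429 -0.0515 -0.1295]
```

View pics/relA_side.png

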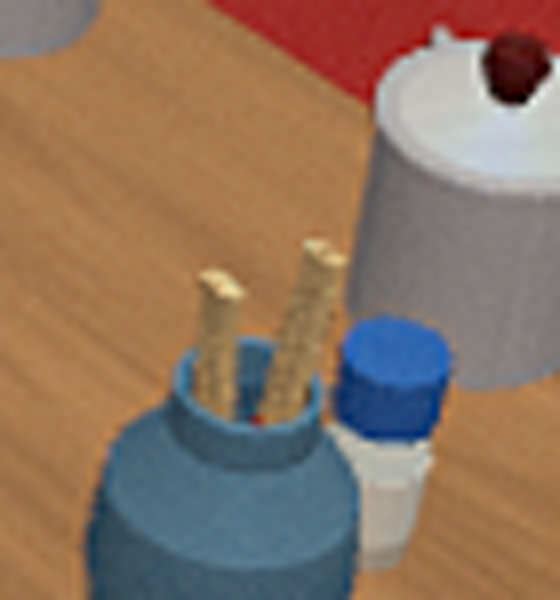

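View pics/relA_top.png

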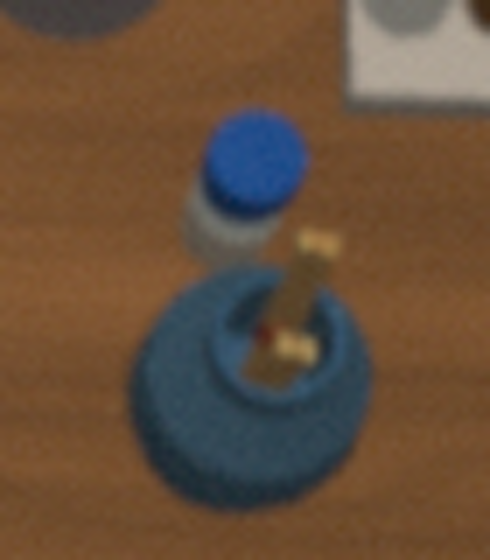

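View pics/side2.png

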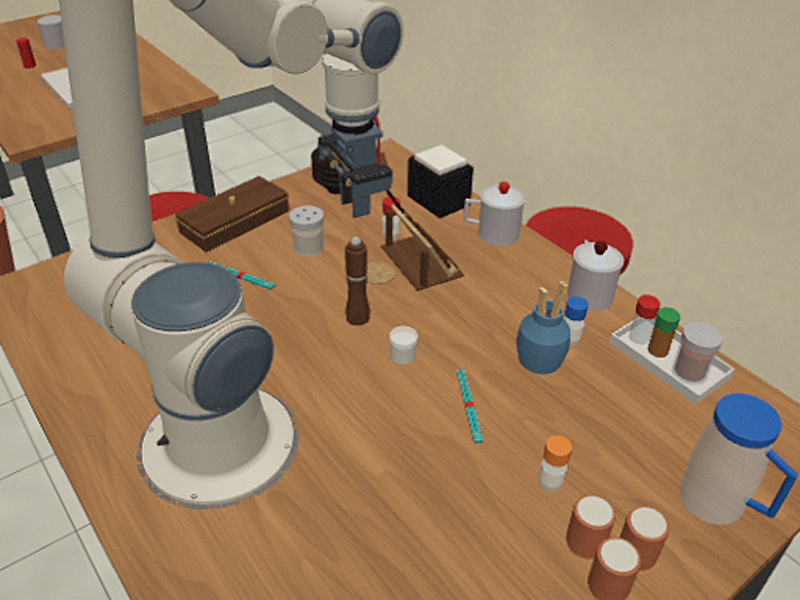

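Both pairs stand in the jar, ends at (222,284) and (324,251) in the crop. I check the end heights by triangulation.

Run:
```python
from plan import *
for t,s in(((296,347),(222,284)),((319,243),(324,252))):
    print(tri(uc(t,290,100,7),uc(s,320,150,8)))
```

```text
(array([ 0.6041, -0.1957,  0.1905]), [np.float64(0.9948479436795628), np.float64(0.9948479436795152)])
(array([ 0.6486, -0.2051,  0.1905]), [np.float64(0.8605984284789295), np.float64(0.8605984284789366)])
```

Both ends are at z ≈ 0.19, so the tips are on the floor. Now the mill goes back.

Run:
```python
from plan import *
arm.grip(.091)
arm.move_l(np.array([*ASIDE,.1393]),tool(yaw),feed=.15);st()
arm.grip(.035);st()
assert arm.current_width()>.04
arm.move_l(np.array([*ASIDE,.25]),feed=.12);st()
arm.move_l(np.array([*MILL,.20]),feed=.18)
arm.move_l(np.array([*MILL,.155]),feed=.1);st()
im=arm.snapshot("side")[:,:,::-1];save(im,205,70,100,120,5,"pics/ret_s.png")
```

```text
t 37.21 p [0.4004 0.1301 0.1398] w 0.0907 F [ 0.7337 -0.179   0.1539]
t 37.98 p [0.4    0.13   0.1393] w 0.0448 F [-0.6204  0.6266 -0.6452]
t 39.05 p [0.3996 0.1299 0.2494] w 0.0446 F [-0.2261  0.1219 -1.9438]
t 40.73 p [0.5271 0.2289 0.1555] w 0.0446 F [-0.0131  0.2392 -2.278 ]
```

View pics/ret_s.png

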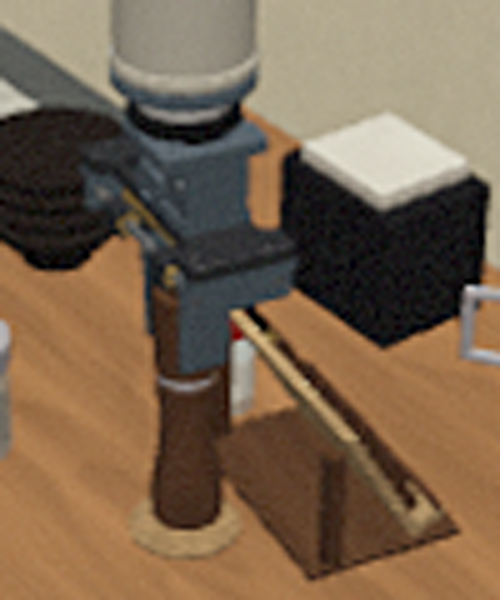

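The mill hangs upright over the coaster (foot at (190,510), coaster centre at (187,528)). Setting it down.

Run:
```python
from plan import *
arm.move_l(np.array([*MILL,.1433]),feed=.04);st()
arm.grip(.091);st()
arm.move_l(np.array([*MILL,.28]),feed=.2)
arm.move_to(np.array([.40,.0,.36]),tool(yaw));arm.sleep(.3)
for n in("side","top"):
    im=arm.snapshot(n)[:,:,::-1];cv2.imwrite(f"pics/{n}3.png",cv2.resize(im,(800,600),interpolation=cv2.INTER_CUBIC))
    x0,y0=(140,120) if n=="top" else (215,110);save(im,x0,y0,100,75,8,f"pics/{n}3c.png",[(circ([*MILL,.004],.041),(0,255,0))],n)
st()
```

```text
t 41.23 p [0.527  0.2291 0.1431] w 0.0445 F [ 0.0597  0.3761 -0.5858]
t 42.07 p [0.527  0.229  0.1433] w 0.091 F [-0.4984  0.493  -0.9641]
t 44.37 p [0.4002 0.0003 0.3598] w 0.0909 F [-0.2497  0.4115 -0.0129]
```

View pics/side3.png

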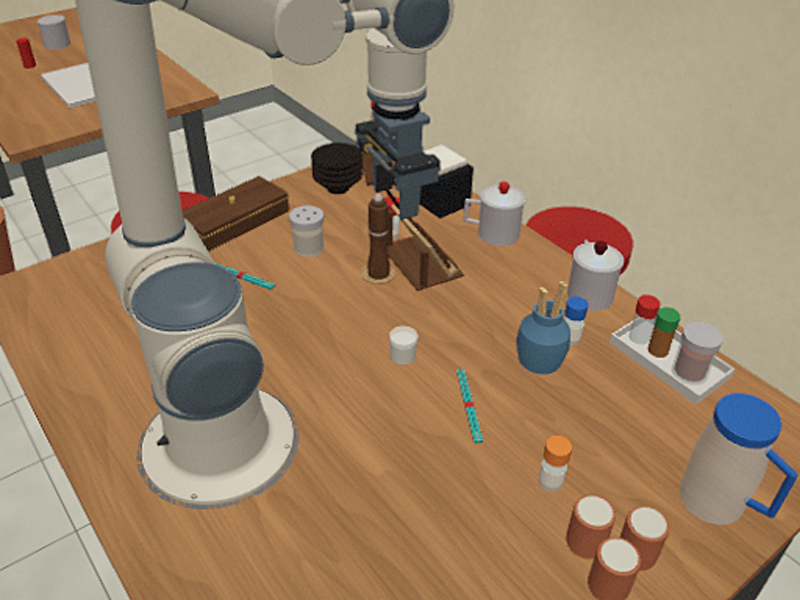

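View pics/top3c.png

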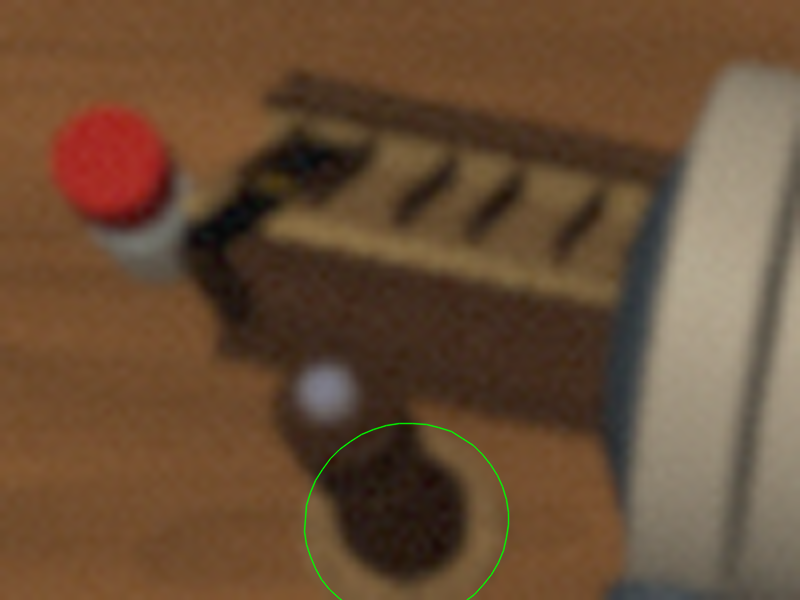

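View pics/side3c.png

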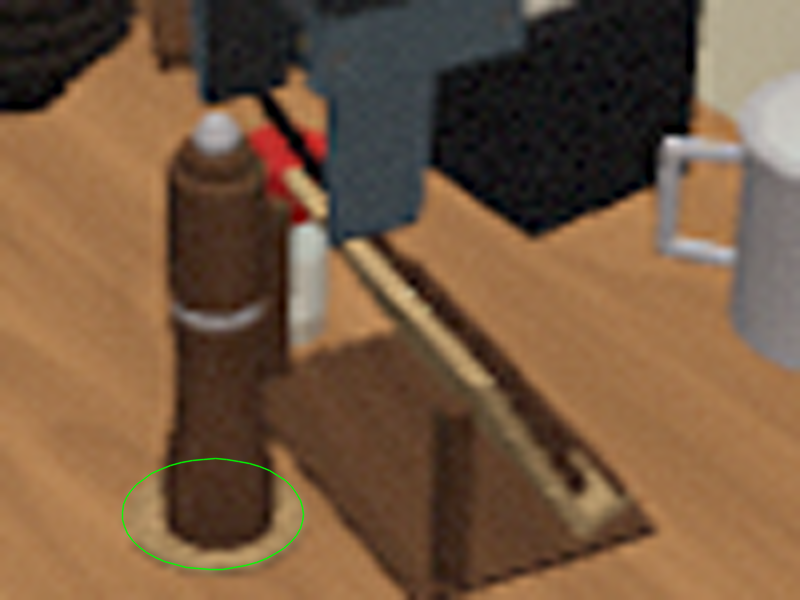

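View pics/top3.png

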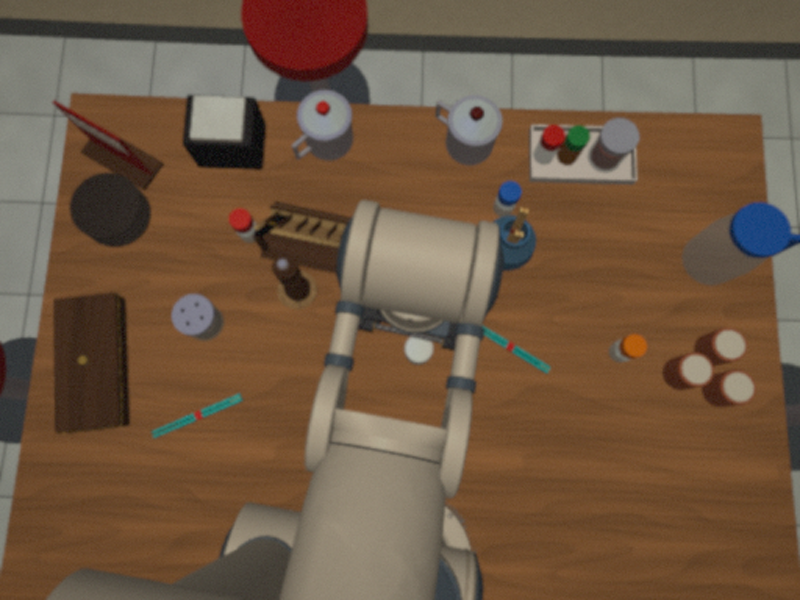

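The mill stands upright with cork visible around its foot. Both pairs are in the jar, the black pair is in the rack, and the other things are where they were. Handing in.

```bash
python3 -c "
from rig import arm
print(arm.current_t(),arm.current_force());print(arm.sign_off())"
```

```text
44.3667 [-0.24974349  0.41148033 -0.01290306]
the job is handed in; nothing more can be done
None
```

I carried out the task in the order asked and handed it in at 44.4 s of the 72 s allowed. I set the mill aside upright, then fed the two plain red-banded pairs one at a time, tips down, into the jar. The mill then went back on its coaster.

**Last checks:**
- **Chopsticks:** after the second pair went in, both upper ends triangulated at z ≈ 0.19 m, which puts the tips on the jar floor. They lean to opposite sides of the neck.
- **Mill and the rest:** in the final pictures the mill is upright with cork visible around its foot. The black pair is still in the rack. The jar, the shakers, the can, the pot and the turquoise look-alikes look unmoved.
- **Forces:** the wrist readings I took stayed under 5 N, well within the limits. The highest was about 4.6 N sideways when gripping the second pair, probably because it sat slightly off-centre in its channel.
- **Disagreement:** the two cameras differed by about 4–5 mm in y on the mill and jar. I used intermediate positions, checked against where the arm had set the mill down.

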